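# Fit the knurled bayonet collar on the bench sander's spindle and hold it home

## Robot

A 6-joint arm with a two-finger parallel gripper is mounted at the origin on the work surface. World frame = base frame: x ahead of the robot, y to its left, z up, the work surface at z = 0. Lengths are in mm, angles in rad, forces in N, time in s.
With the tool pointing down it reaches from about 400 to 825 mm from the base axis. Payload 7 kg.
Tool frame: the origin (TCP) lies at the very end of the fingers, on their centre line; the grasp point (between the pads) lies 19 mm behind it; z points along the fingers, y is the direction in which the jaws open and shut (so a half turn about z gives the same grasp; the last joint's range is limited). The gripper opens to 88 mm and grips with 3 to 60 N. Pads are 19 mm wide; open, the fingers measure 130 mm over their backs; the gripper's body (78 mm by 193 mm) begins 47 mm behind the grasp point.
Start: joints at [1.449, 0.359, 0.012, 0, -1.224, -0.288], TCP at [268.943, 619.084, 226.561] pointing down, gripper open.
Joint ranges: [-3.07, 3.07], [-1.43, 2.12], [-1.02, 1.25], [-3.03, 1.67], [-3.05, -0], [-3.03, 3.03]. Speed limits (rad/s): [2.39, 2.39, 3.01, 3.14, 3.14, 3.14].

## Interface

Orientations are given as a unit quaternion [x, y, z, w].
In Python, from plant import bot gives the robot as it stands. Calls block until the motion is done:
- bot.move_ptp(position, orientation): joint-space move of the TCP to a pose.
- bot.line_to(position, velocity=150, ori=None): straight line of the TCP; ori=None keeps the orientation; velocity is the mean speed in mm/s.
- bot.move_joints(angles): joint-space move.
- bot.move_gripper(opening, force=None): finger opening in mm; force is the grip in N (None keeps the last); returns when the fingers have stopped.
- bot.pause(seconds).
- bot.solve_ik(position, orientation): joint angles nearest the present ones, or None.
- bot.read_state(): the state.
- bot.camera(name): name is "side" or "top" or "wrist"; returns the picture (420x560x3 uint8, red, green, blue); there is no depth.
- bot.get_calibration(name): a dict with "fx", "fy", "cx", "cy" (pixels), "view" (4x4, takes a point from world to camera coordinates); the wrist camera has in their place "T_tool_cam" (4x4, takes a point from camera to tool coordinates, whose origin is the TCP and whose axes are the flange's). Camera axes: x right, y up, looking along -z (the intrinsics and any distortion apply to the point x, -y, -z); pixel columns grow to the right and rows downward; lengths in mm; the calibration is good to about 2 mm. A picture is of the moment at which its call begins: read the wrist's pose just before it. get_calibration takes no time and is no camera call.
A pose or a line that the arm cannot do raises bot.Unreachable and nothing moves.
- bot.close_job(): hands the job in, once; it reports no verdict.
The state is a dict: "t": time; "joint_pos": joint angles; "qvel": joint speeds; "tau": joint torques, N m; "tcp_pos": TCP position; "eef_rot": TCP orientation; "contact_force": force on the tool from outside, world axes, zero at the start; "moment": the same for the moment, N m; "width": finger opening in mm.
Only numpy, scipy, OpenCV 4.12 (cv2) and the standard library are available. Lean on these libraries where they do the work, as an engineer would, in place of code of your own. Each camera call takes 0.05 s, during which the arm holds its last target.

## Task

Put the knurled collar with the red top ring over the green bench sander's upright spindle, turn it as needed until its hidden keyways drop over the spindle's pins, then push it fully home against the spring. Finish while still holding it pushed down with the fingers, the collar straight on the spindle, and leave the other things on the bench where they are.

Things in the scene. Friction and masses are not known exactly. Their poses are not given: they have to be found in the camera images.
- collar_mid (a point): Centre (half-way up) of the loose knurled collar: light-metal ring with upright ribs, 48 mm across, 36 mm high, about 140 g, a thin red ring on its top face. It stands on the bench the way up it goes on, red face up; z up along its 25.5 mm through bore.
- spindle_nose (a point): Top end of the sander's upright fixed spindle, on its axis, z up, 148 mm above the bench; the spindle is 22 mm thick with a 10 mm long cone at its end (10 mm across at the tip). Collar centre relative to this point: 9 mm below while resting on the pins, 24 mm below once dropped onto the spring washer, 32 mm below when fully home.
- pin_level (a point): Spindle axis at the height of its three radial pins (30 mm below the spindle's end): pins 6 mm thick, 120 degrees apart, reaching 17.5 mm from the axis. Their direction varies and is not given (nor by this frame). With a light push of a few newtons, a turn of at most 120 degrees, either way, finds them; the collar then falls 15 mm by its own weight unless gripped or bound by side load (ease the grip). Spindle and pins do not turn.
- housing_top (a point): Centre of the flat top of the sander's fixed round green motor housing, 80 mm above the bench; the housing is 144 mm across (164 mm at the foot), with a black switch box on one side reaching 98 mm from the axis. The spindle stands 68 mm out of it.
- spring_washer (a joint): Travel of the brass spring washer (42 mm across) round the spindle below the pins: 0 m up, 0.008 m pushed fully down (a hard stop). Only the collar is meant to push it. It takes about 4 N to start and 9 N to hold fully down, and springs back when let go.
- bushing: smooth brass bushing, a plain ring 42 mm across and 28 mm high, not the knurled collar; leave it. Origin: centre of its underside
- knob: dark turned wooden knob, 46 mm across, 44 mm high; leave it. Origin: centre of its underside
- mallet: wooden carving mallet lying on its side, head 150 x 58 x 58 mm, round handle; leave it. Origin: under the head's centre
- chisel: chisel with pale wooden handle, about 230 mm long, lying; leave it. Origin: underside, where handle meets blade
- gouge: chisel with dark wooden handle, about 230 mm long, lying; leave it. Origin: underside, where handle meets blade
- wax_tin: yellow tin, 68 mm across, 45 mm high; leave it. Origin: centre of its underside
- offcut: pale wood offcut 110 x 70 x 45 mm; leave it. Origin: centre of its underside
- collar: The same collar; this origin is the centre of its underside. Hidden inside are three keyways 120 degrees apart, 10 mm wide, open at the underside, 27 mm deep, covered at the top; one lies along this frame's x axis. They pass the pins when within about 0.13 rad of them.
There are look-alikes about, which are no part of the job. What is shaped like the collar but orange is not meant.

How it is judged:
By the outcome, as a careful person would: the job done as asked, in the order asked, and still so for the second after the job is handed in, while the arm keeps its last pose, push and grip.
It also fails if it takes over 45 s, if anything falls off the work surface, if the arm or the gripper's body presses on something with over 40 N, if the wrist force passes 120 N, or if a joint passes its speed limit or range.

## Working session

There is one attempt and no reset: what is moved stays moved. The work goes in short steps, each a Python script; the robot and the scene stay as the last script left them, time stands still between calls to the robot, and variables do not carry over. Pictures are saved under pics/ and viewed, and the job is handed in when it is done.

```bash
ls; mkdir -p pics; python3 - <<'E'
from plant import bot
import cv2,numpy as np
for n in ["side","top","wrist"]:
    im=bot.camera(n); cv2.imwrite(f"pics/{n}0.png",im[:,:,::-1])
    c=bot.get_calibration(n); print(n,{k:np.round(v,3).tolist() for k,v in c.items()})
s=bot.read_state(); print(s)
E
```

```text
pics
side {'fx': 458.298, 'fy': 458.298, 'cx': 281.154, 'cy': 211.631, 'view': [[0.933, -0.36, 0.013, -514.327], [0.251, 0.676, 0.692, -224.181], [-0.258, -0.643, 0.721, -1227.089], [0.0, 0.0, 0.0, 1.0]]}
top {'fx': 398.815, 'fy': 398.815, 'cx': 275.724, 'cy': 209.598, 'view': [[0.017, -1.0, 0.0, -16.48], [0.989, 0.017, 0.144, -574.704], [-0.144, -0.002, 0.99, -1076.28], [0.0, 0.0, 0.0, 1.0]]}
wrist {'fx': 338.59, 'fy': 338.59, 'cx': 272.086, 'cy': 212.372, 'T_tool_cam': [[0.0, 0.951, 0.309, 83.767], [1.0, 0.0, -0.001, 1.344], [-0.001, 0.309, -0.951, -158.713], [0.0, 0.0, 0.0, 1.0]]}
{'t': 0.15, 'joint_pos': array([ 1.44907698e+00,  3.59240405e-01,  1.12663814e-02, -2.29899485e-04,
       -1.22410535e+00, -2.88119167e-01]), 'qvel': array([-3.46811526e-04, -3.26557203e-03,  4.02017705e-03, -4.82876312e-07,
       -1.53827228e-03, -1.72784809e-03]), 'tau': array([-1.37859039e-03, -5.83275139e+01,  2.93290472e+01,  7.00125262e+00,
        8.79396539e-03, -1.14342461e-04]), 'tcp_pos': array([268.83539854, 618.75091884, 225.82941558]), 'eef_rot': array([ 9.79069248e-01, -2.03526371e-01, -5.43982295e-05,  6.48288616e-04]), 'contact_force': array([-0.3501324 , -0.4392344 , -0.19264216]), 'moment': array([-0.00408962, -0.00307093,  0.06420846]), 'width': 87.62679528100986}
```

View pics/side0.png

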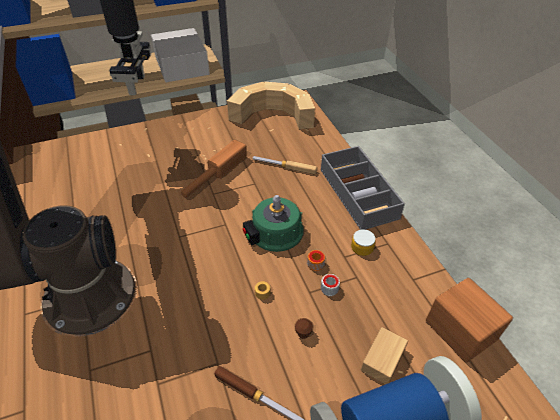

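View pics/top0.png

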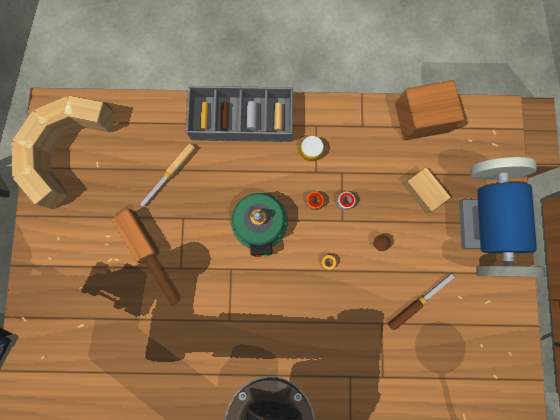

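View pics/wrist0.png

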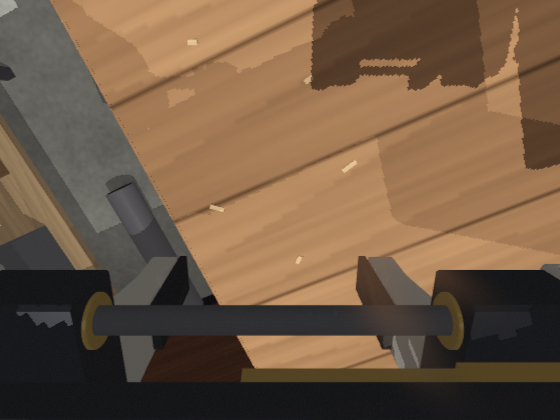

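Both views show these candidates:
- Light ring with a red top: top (346,200), side (330,285).
- Orange ring of the same shape: top (316,200), side (316,259).
- Brass bushing: top (330,262), side (262,290).
- Dark knob: top (382,242), side (304,327).

By the description, my choice is the light ring at top (346,200). Next is a close crop and the measurements.

```bash
cat > h.py <<'E'
from plant import bot
import cv2,numpy as np
from scipy.spatial.transform import Rotation as R
def ray(n,u,v,T=None):
    c=bot.get_calibration(n)
    d=np.array([(u-c['cx'])/c['fx'],-(v-c['cy'])/c['fy'],-1.])
    M=np.linalg.inv(np.array(c['view'])) if T is None else T@np.array(c['T_tool_cam'])
    return M[:3,3],M[:3,:3]@d
def at(n,u,v,z,T=None):
    o,d=ray(n,u,v,T); return o+d*(z-o[2])/d[2]
def Tool(s):
    T=np.eye(4);T[:3,:3]=R.from_quat(s['eef_rot']).as_matrix();T[:3,3]=s['tcp_pos'];return T
def proj(n,p,T=None):
    c=bot.get_calibration(n)
    V=np.array(c['view']) if T is None else np.linalg.inv(T@np.array(c['T_tool_cam']))
    q=V@np.append(p,1);return c['cx']-c['fx']*q[0]/q[2],c['cy']+c['fy']*q[1]/q[2]
def down(phi): # tool y (jaw) axis direction angle phi in world xy
    y=np.array([np.cos(phi),np.sin(phi),0]);z=np.array([0,0,-1.]);x=np.cross(y,z)
    return R.from_matrix(np.stack([x,y,z],1)).as_quat()
E
python3 - <<'E'
from h import *
t=cv2.imread("pics/top0.png");s=cv2.imread("pics/side0.png")
a=cv2.resize(t[160:260,220:370],None,fx=4,fy=4,interpolation=cv2.INTER_CUBIC)
b=cv2.resize(s[180:310,230:360],None,fx=4.5,fy=4.5,interpolation=cv2.INTER_CUBIC)
cv2.imwrite("pics/ct.png",a);cv2.imwrite("pics/cs.png",b)
print(at("top",346,200,36),at("side",330.5,281,36),at("top",316,200,36),at("top",258,215,148),at("side",277,197,148))
E
```

```text
[ 606.48379328 -205.1450986    36.        ] [ 612.36223671 -207.17831279   36.        ] [ 605.06590723 -120.3124362    36.        ] [544.83353298  37.47708984 148.        ] [550.65103675  36.0621255  148.        ]
```

View pics/ct.png

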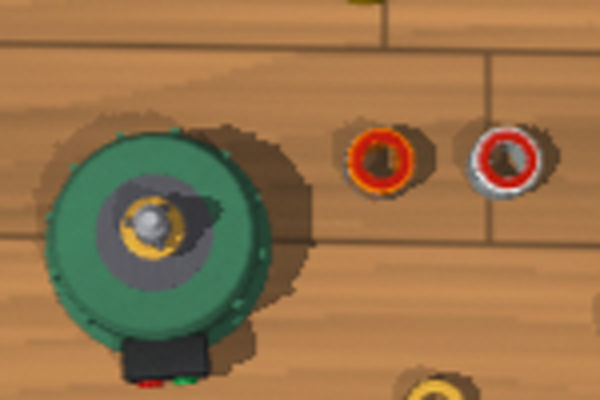

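View pics/cs.png

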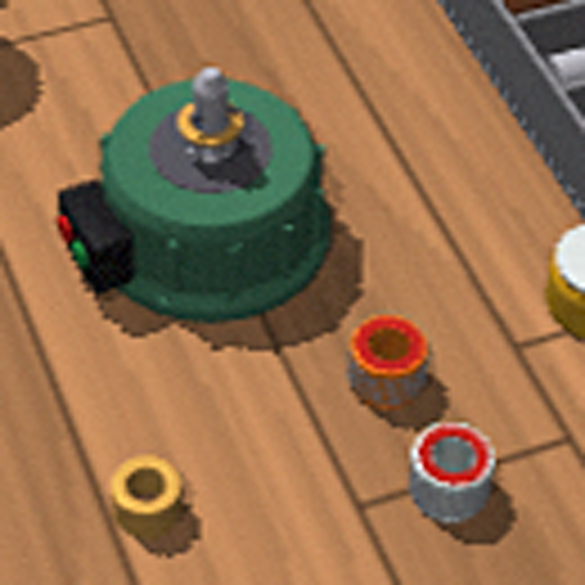

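The crop confirms it: light-metal body with a red top ring at top (346,200). The orange one beside it is the decoy. I'll check the wrist range, then take a close wrist view.

```bash
python3 - <<'E'
from h import *
for nm,p in [("col",[609,-206,5]),("sp",[548,37,150])]:
  for k in range(-6,7):
    q=bot.solve_ik(np.array(p,float),down(k*np.pi/6)); print(nm,k*30,None if q is None else np.round(q,2))
E
```

```text
col -180 [-0.02  0.52 -0.3   0.   -0.75  0.02]
col -150 [-0.02  0.52 -0.3   0.   -0.75  0.55]
col -120 [-0.02  0.52 -0.3   0.   -0.75  1.07]
col -90 [-0.02  0.52 -0.3   0.   -0.75  1.59]
col -60 [-0.02  0.52 -0.3   0.   -0.75  2.12]
col -30 [-0.02  0.52 -0.3   0.   -0.75  2.64]
col 0 None
col 30 [-0.02  0.52 -0.3  -0.   -0.75 -2.59]
col 60 [-0.02  0.52 -0.3   0.   -0.75 -2.07]
col 90 [-0.02  0.52 -0.3   0.   -0.75 -1.55]
col 120 [-0.02  0.52 -0.3   0.   -0.75 -1.02]
col 150 [-0.02  0.52 -0.3   0.   -0.75 -0.5 ]
col 180 [-0.02  0.52 -0.3   0.   -0.75  0.02]
sp -180 [ 0.42  0.22 -0.37  0.   -0.98 -0.42]
sp -150 [ 0.42  0.22 -0.37  0.   -0.98  0.1 ]
sp -120 [ 0.42  0.22 -0.37  0.   -0.98  0.62]
sp -90 [ 0.42  0.22 -0.37  0.   -0.98  1.15]
sp -60 [ 0.42  0.22 -0.37  0.   -0.98  1.67]
sp -30 [ 0.42  0.22 -0.37  0.   -0.98  2.19]
sp 0 [ 0.42  0.22 -0.37  0.   -0.98  2.72]
sp 30 None
sp 60 [ 0.42  0.22 -0.37  0.   -0.98 -2.52]
sp 90 [ 0.42  0.22 -0.37  0.   -0.98 -1.99]
sp 120 [ 0.42  0.22 -0.37  0.   -0.98 -1.47]
sp 150 [ 0.42  0.22 -0.37  0.   -0.98 -0.95]
sp 180 [ 0.42  0.22 -0.37  0.   -0.98 -0.42]
```

```bash
python3 - <<'E'
from h import *
q=down(np.pi)
for n,p in [("sp",[548,37,250]),("col",[609,-206,140])]:
    bot.move_ptp(np.array(p,float),q); bot.pause(0.3)
    s=bot.read_state(); im=bot.camera("wrist"); cv2.imwrite(f"pics/w_{n}.png",im[:,:,::-1])
    np.savez(f"w_{n}.npz",T=Tool(s)); print(n,s['t'],s['tcp_pos'],s['eef_rot'],s['contact_force'])
    P=[(548,37,148),(548,37,118)] if n=="sp" else [(609,-206,36)]
    print([np.round(proj("wrist",x,Tool(s)),1) for x in P])
E
```

```text
sp 2.75 [548.0034954   37.36529868 249.90300376] [ 7.07330341e-01 -7.06883146e-01 -4.29057033e-05  7.22699505e-05] [ 0.99938098 -0.05732974  1.20289976]
[array([270.7, 213.1]), array([270.8, 202.7])]
col 4.1583 [ 609.44293935 -205.00213743  140.80717199] [ 7.07619408e-01 -7.06593495e-01  4.55129541e-04 -4.46299542e-04] [-0.05650808  0.73347186 -0.31025226]
[array([271.5, 211.3])]
```

View pics/w_sp.png

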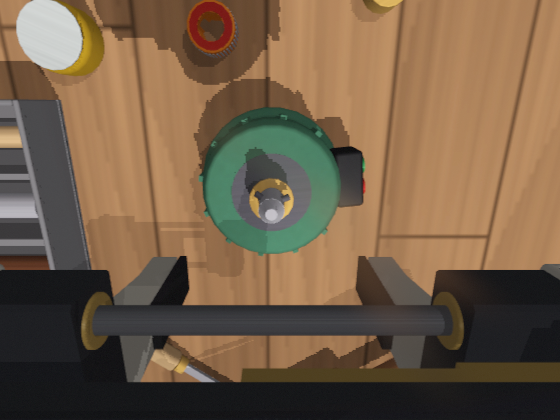

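View pics/w_col.png

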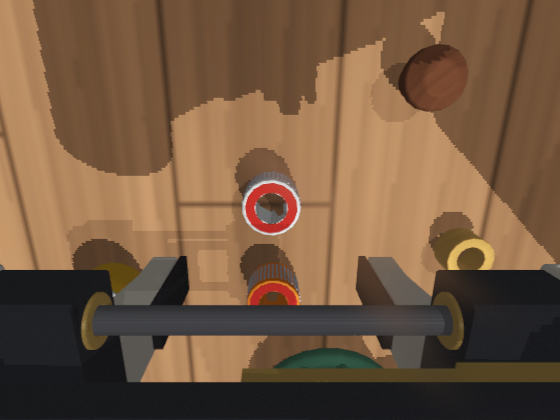

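The wrist views show the spindle tip near (271,214) and the red ring near (271,207). I'll fit both precisely.

```bash
python3 - <<'E'
from h import *
im=cv2.imread("pics/w_col.png");T=np.load("w_col.npz")['T']
b,g,r=[im[:,:,i].astype(int) for i in range(3)]
m=((r>120)&(g<70)&(b<70)).astype(np.uint8);m[250:]=0
c=max(cv2.findContours(m,cv2.RETR_EXTERNAL,cv2.CHAIN_APPROX_NONE)[0],key=cv2.contourArea)
e=cv2.fitEllipse(c);print(e,at("wrist",*e[0],36,T))
rr=[at("wrist",*p[0],36,T)[:2] for p in c];(cc,rad)=cv2.minEnclosingCircle(np.float32(rr));print(cc,rad)
im=cv2.imread("pics/w_sp.png");T=np.load("w_sp.npz")['T']
print(Tool if 0 else "",at("wrist",271,214,148,T))
cv2.imwrite("pics/spc.png",cv2.resize(im[160:250,215:330],None,fx=6,fy=6,interpolation=cv2.INTER_CUBIC))
E
```

```text
((270.7907409667969, 207.5460662841797), (47.6185417175293, 49.745853424072266), 94.0027847290039) [ 609.56268922 -209.18451144   36.        ]
(609.6450805664062, -208.8107452392578) 20.830839157104492
 [547.79434126  37.75663243 148.        ]
```

View pics/spc.png

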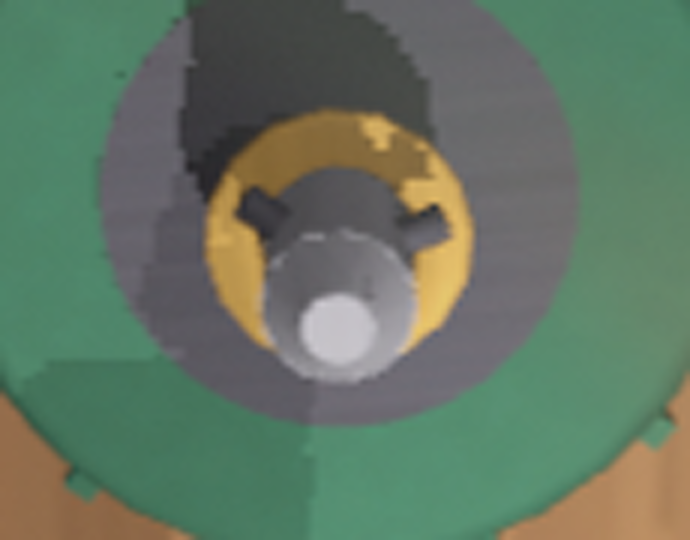

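The spindle tip disc is centred at (271.1,214.6), which puts it at (547.7, 37.3). The ring radius of 20.8 mm is plausible for the red ring. Next I grasp, with the jaws along x to stay clear of the orange decoy.

```bash
python3 - <<'E'
from h import *
q=down(np.pi)
print(at("wrist",271.1,214.6,148,np.load("w_sp.npz")['T']))
bot.line_to(np.array([609.6,-209.0,60]),velocity=120)
bot.line_to(np.array([609.6,-209.0,5]),velocity=60); bot.pause(.2)
s=bot.read_state();print(s['t'],s['tcp_pos'],s['contact_force'])
bot.move_gripper(40,25); bot.pause(.3)
s=bot.read_state();print(s['t'],s['tcp_pos'],s['contact_force'],s['width'])
bot.line_to(np.array([609.6,-209.0,200]),velocity=180); bot.pause(.3)
s=bot.read_state();print(s['t'],s['tcp_pos'],s['contact_force'],s['width'])
im=bot.camera("wrist"); cv2.imwrite("pics/g1.png",im[:,:,::-1])
im=bot.camera("side"); cv2.imwrite("pics/g1s.png",im[:,:,::-1])
E
```

```text
[547.71345242  38.26853678 148.        ]
6.2917 [ 609.85776908 -209.02591603    5.46220137] [-0.20740756 -0.44154652  0.00424032]
7.3167 [ 609.68297819 -208.99239703    5.00127983] [-0.38950658 -0.43407739  0.24507945] 47.5743291814735
8.85 [ 609.41503939 -208.9649639   199.33985134] [-0.65996997  0.08347453 -1.6124869 ] 47.45173753730119
```

View pics/g1.png

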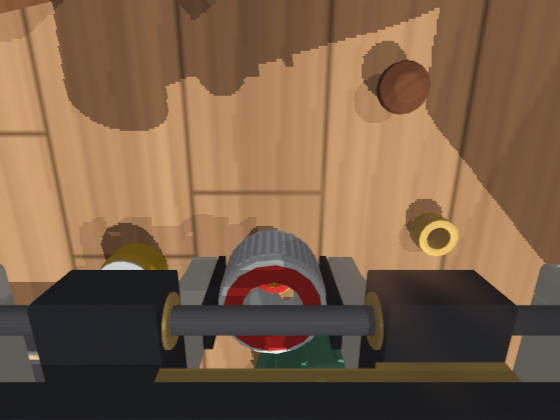

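View pics/g1s.png

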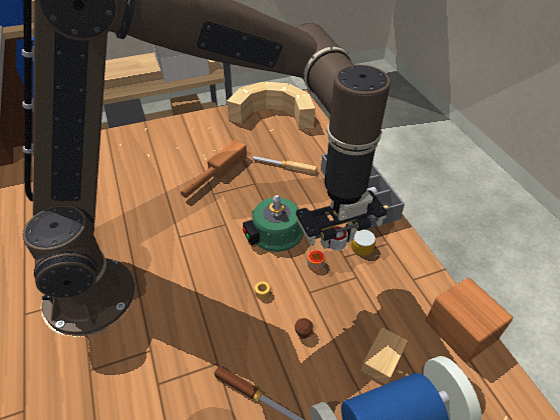

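The collar is held at 47.5 mm width. I'll overlay its expected top and bottom rims to check for tilt or offset in the grip.

```bash
python3 - <<'E'
from h import *
im=cv2.imread("pics/g1.png")
s=bot.read_state();T=Tool(s)
for z,col in [(-31,(0,255,0)),(5,(255,255,0))]:
  for rr in ([24,20.8] if z<0 else [24]):
    pts=[]
    for a in np.linspace(0,2*np.pi,90):
        p=T@np.array([rr*np.cos(a),rr*np.sin(a),z,1]); pts.append(proj("wrist",p[:3],T))
    cv2.polylines(im,[np.int32(np.round(pts))],True,col,1)
cv2.imwrite("pics/g1o.png",cv2.resize(im[210:400,180:370],None,fx=3,fy=3))
E
```

```text
(no output)
```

View pics/g1o.png

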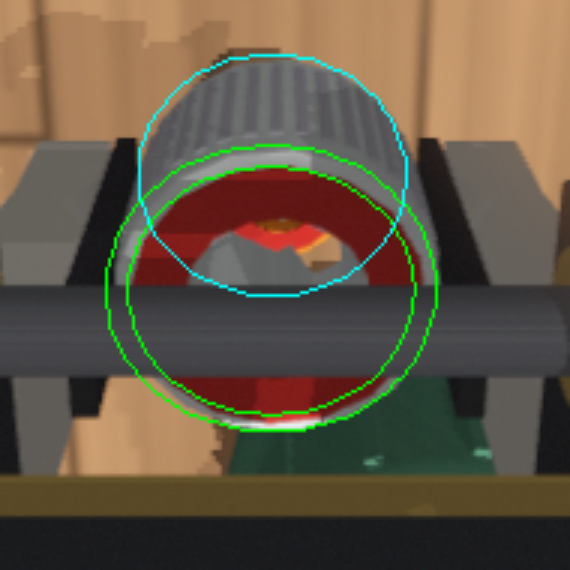

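The rims match within about 1 px, so the collar is straight and its underside is 5 mm below the TCP. Next I move over the spindle and lower it slowly. Expected TCP heights are 126 on the pins, 111 dropped and 103 home.

```bash
python3 - <<'E'
from h import *
def st(l):
    s=bot.read_state();print(l,round(s['t'],2),np.round(s['tcp_pos'],2),np.round(s['contact_force'],2),np.round(s['moment'],2),round(s['width'],2));return s
X,Y=548.0,38.2
bot.line_to(np.array([X,Y,200]),velocity=170)
bot.line_to(np.array([X,Y,160]),velocity=100);bot.pause(.3);st("above")
for z in (150,145,140,135,131):
    bot.line_to(np.array([X,Y,float(z)]),velocity=50);bot.pause(.1);s=st(z)
    if abs(s['contact_force']).max()>15: print("stop");break
im=bot.camera("side"); cv2.imwrite("pics/d1s.png",cv2.resize(im[130:280,200:400,::-1],None,fx=3.5,fy=3.5))
E
```

```text
above 11.45 [548.29  38.29 160.55] [ 0.18 -0.57 -1.55] [ 0.15 -0.07 -0.02] 47.45
150 11.9 [548.04  38.18 149.93] [-0.27 -0.12 -1.34] [ 0.08 -0.02 -0.03] 47.54
145 12.25 [547.99  38.17 144.97] [ 0.08  0.02 -0.29] [ 0.06 -0.03 -0.  ] 47.6
140 12.6 [547.98  38.17 139.92] [-0.09 -0.18 -0.85] [ 0.05 -0.06  0.01] 47.54
135 12.95 [548.01  38.17 134.94] [-0.48 -0.03 -1.44] [0.07 0.01 0.02] 47.69
131 13.3 [547.97  38.19 130.95] [ 0.22  0.64 -1.3 ] [ 0.1  -0.04 -0.07] 47.86
```

View pics/d1s.png

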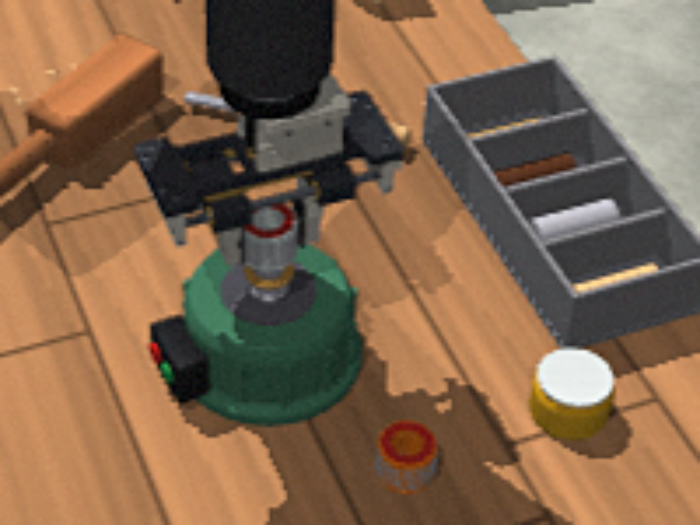

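The collar is on the spindle with no side load. I'll lower it onto the pins until a light push registers.

```bash
python3 - <<'E'
from h import *
X,Y=548.0,38.2
z=131.
while z>119:
    z-=1
    bot.line_to(np.array([X,Y,z]),velocity=20);bot.pause(.05)
    s=bot.read_state();f=s['contact_force'];print(z,round(s['t'],2),np.round(s['tcp_pos'],2),np.round(f,2),np.round(s['width'],2))
    if f[2]>3 or abs(f[:2]).max()>12: break
E
```

```text
130.0 13.65 [548.01  38.22 130.01] [-0.43 -0.53 -2.04] 47.71
129.0 13.95 [547.97  38.16 128.95] [-0.01  0.21 -0.97] 47.47
128.0 14.25 [547.97  38.14 127.95] [ 0.32  0.5  -1.52] 47.44
127.0 14.55 [547.98  38.18 126.94] [-0.38  0.3  -1.24] 47.8
126.0 14.85 [547.98  38.16 125.96] [-0.65 -0.02 -1.76] 47.67
125.0 15.15 [548.08  38.14 125.66] [-2.81 -0.3   5.36] 47.61
```

Contact with the pins at z 125.7, as expected, with a push of about 6 N. Now I turn in small steps, watching for the force to drop.

```bash
python3 - <<'E'
from h import *
X,Y=548.0,38.2
for k in range(1,19):
    phi=np.pi+0.12*k
    bot.line_to(np.array([X,Y,125.]),velocity=100,ori=down(phi))
    s=bot.read_state();f=s['contact_force'];print(k,round(s['t'],2),np.round(s['tcp_pos'],2),np.round(f,2),np.round(s['moment'],2),np.round(s['width'],2),np.round(s['joint_pos'][5],2))
    if abs(f[:2]).max()>15: break
    if f[2]<1.:
        bot.pause(.1);s=bot.read_state();f=s['contact_force'];print("?",s['tcp_pos'],f)
        if f[2]<1.: break
E
```

```text
1 15.42 [548.67  38.28 125.69] [-1.35 -0.46  5.98] [-0.06  0.2   0.06] 47.43 -0.31
2 15.68 [548.79  38.33 125.69] [-0.33 -0.06  5.36] [-0.02  0.09  0.07] 47.82 -0.19
3 15.95 [548.86  38.38 125.72] [-0.87 -0.12  5.23] [0.07 0.05 0.1 ] 47.6 -0.07
4 16.22 [548.87  38.39 125.71] [-0.32  0.    5.71] [ 0.03 -0.03 -0.02] 47.72 0.05
5 16.48 [548.84  38.4  125.7 ] [-0.71  0.35  5.22] [0.03 0.03 0.02] 47.4 0.17
6 16.75 [548.75  38.36 125.66] [-0.4  -0.31  5.12] [0.04 0.12 0.05] 47.67 0.29
7 17.02 [548.73  38.42 125.54] [0.2  0.33 5.33] [ 0.11 -0.2   0.06] 47.71 0.41
8 17.28 [548.63  38.34 125.59] [-0.22  0.63  5.6 ] [ 0.04 -0.01  0.06] 47.65 0.53
9 17.55 [548.65  38.15 125.49] [ 1.08 -2.19  6.02] [-0.51 -0.37  0.07] 47.44 0.65
10 17.82 [548.74  38.75 125.15] [2.75 1.4  1.69] [ 0.62 -1.16  0.09] 47.63 0.77
11 18.08 [548.55  38.55 124.99] [4.88 1.41 0.52] [ 0.29 -1.77 -0.03] 47.49 0.89
? [548.57777861  38.51825863 125.03167612] [ 5.12506289  1.52841184 -0.87623082]
```

The push force dropped at k=11 and the collar began to settle, so the keyways have met the pins. I'll ease the side load and turn a touch more, then follow it down.

```bash
python3 - <<'E'
from h import *
X,Y=548.6,38.5;phi=np.pi+0.12*11
phi+=0.05
for z in (124.,123.,122.,121.,120.,118.,116.,114.,113.):
    bot.line_to(np.array([X,Y,z]),velocity=25,ori=down(phi));bot.pause(.05)
    s=bot.read_state();f=s['contact_force'];print(z,round(s['t'],2),np.round(s['tcp_pos'],2),np.round(f,2),np.round(s['moment'],2),np.round(s['width'],2))
    if abs(f[:2]).max()>12 or f[2]>5: break
    # null side load
    X+=np.clip(f[0]*0.08,-.3,.3);Y+=np.clip(f[1]*0.08,-.3,.3)
print(X,Y,phi)
E
```

```text
124.0 18.48 [548.55  38.63 123.8 ] [ 4.08  1.79 -2.11] [ 0.46 -1.58 -0.06] 47.27
123.0 18.78 [548.62  38.61 122.76] [ 3.87  1.2  -1.99] [ 0.42 -1.08 -0.01] 47.84
122.0 19.08 [548.68  38.55 121.67] [ 1.86  0.22 -2.76] [ 0.25 -0.47  0.03] 47.56
121.0 19.38 [548.83  38.51 120.72] [ 0.02 -0.75 -1.62] [-0.01 -0.03 -0.07] 47.87
120.0 19.68 [549.22  38.64 119.91] [-0.15  0.14 -0.53] [-0.    0.01  0.03] 47.71
118.0 19.98 [549.26  38.68 117.89] [ 0.47  0.08 -1.08] [ 0.   -0.   -0.04] 47.77
116.0 20.28 [549.33  38.73 115.91] [-0.8   0.07 -0.39] [0.02 0.01 0.  ] 47.54
114.0 20.58 [549.27  38.7  113.91] [ 0.17 -0.56 -1.18] [-0.07 -0.02 -0.01] 47.75
113.0 20.88 [549.32  38.68 112.98] [ 0.32  0.39 -1.64] [-0.06 -0.02 -0.02] 47.77
549.3509655546782 38.70745012486277 4.511592653589793
```

```bash
python3 - <<'E'
from h import *
X,Y=549.3,38.7;phi=4.511592653589793
z=112.
while z>99:
    bot.line_to(np.array([X,Y,z]),velocity=25,ori=down(phi));bot.pause(.05)
    s=bot.read_state();f=s['contact_force'];print(z,round(s['t'],2),np.round(s['tcp_pos'],2),np.round(f,2),np.round(s['moment'],2),np.round(s['width'],2))
    if abs(f[:2]).max()>12 or f[2]>14: break
    z-=1. if z>105 else .5
bot.pause(.3)
s=bot.read_state();print(s['t'],s['tcp_pos'],s['contact_force'])
im=bot.camera("side"); cv2.imwrite("pics/hs.png",cv2.resize(im[130:280,200:400,::-1],None,fx=3.5,fy=3.5,interpolation=cv2.INTER_CUBIC))
im=bot.camera("wrist"); cv2.imwrite("pics/hw.png",im[:,:,::-1])
E
```

```text
112.0 21.18 [549.27  38.71 111.95] [ 0.4  -0.25 -1.23] [-0.02  0.03 -0.04] 47.98
111.0 21.48 [549.3   38.7  110.99] [ 0.17  1.29 -0.92] [-0.03 -0.03 -0.01] 47.68
110.0 21.78 [549.36  38.71 110.25] [-1.63 -0.72  2.82] [0.01 0.53 0.02] 47.71
109.0 22.08 [549.38  38.73 109.12] [-1.22  1.31  4.2 ] [ 0.06  0.56 -0.05] 47.47
108.0 22.38 [549.33  38.7  108.04] [-1.41 -0.1   4.36] [ 0.1   0.67 -0.03] 47.3
107.0 22.68 [549.36  38.7  107.04] [-2.39  0.81  4.76] [0.02 0.67 0.05] 47.45
106.0 22.98 [549.36  38.7  106.09] [-2.24 -0.07  6.07] [ 0.07  0.7  -0.05] 47.43
105.0 23.28 [549.38  38.71 105.17] [-2.    0.25  5.56] [0.05 0.82 0.07] 47.56
104.5 23.58 [549.37  38.71 104.71] [-1.87 -0.94  5.95] [0.04 0.82 0.01] 47.76
104.0 23.88 [549.37  38.68 104.24] [-2.25 -0.16  6.85] [0.09 0.92 0.01] 47.48
103.5 24.18 [549.36  38.7  103.76] [-2.92 -1.09  6.69] [0.04 0.94 0.05] 47.54
103.0 24.48 [549.37  38.71 103.31] [-2.57  0.54  7.63] [0.13 1.03 0.02] 47.76
102.5 24.78 [549.38  38.71 102.9 ] [-3.3  -0.02  7.41] [ 0.08  1.08 -0.02] 47.3
102.0 25.08 [549.44  38.7  102.86] [-4.26  0.04 12.28] [0.15 1.69 0.02] 47.51
101.5 25.38 [549.46  38.69 102.79] [-6.52  1.81 15.79] [0.23 2.29 0.02] 47.37
25.6833 [549.46801501  38.690192   102.81865407] [-6.07467522  0.80896688 15.20589606]
```

View pics/hs.png

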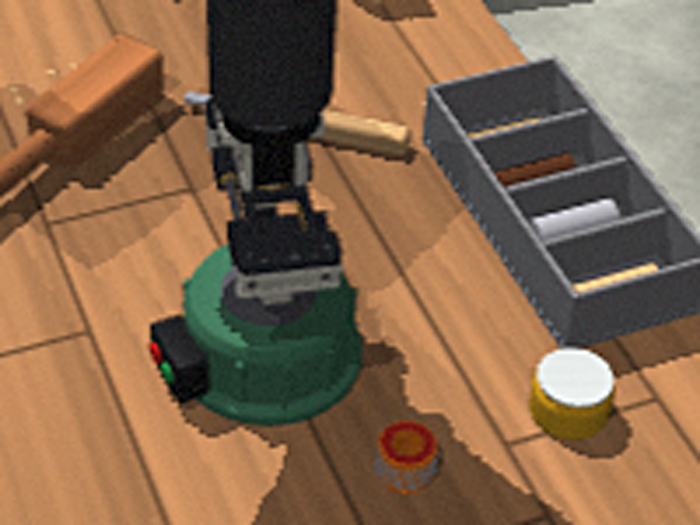

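View pics/hw.png

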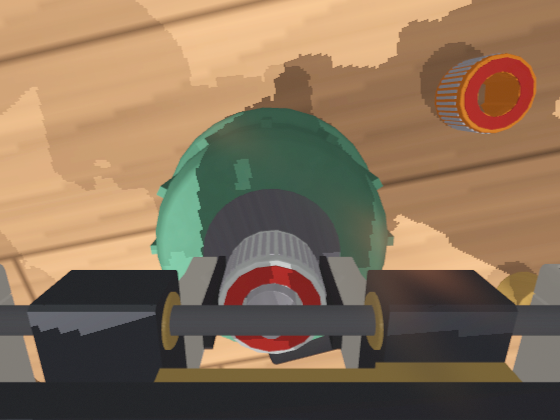

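Hard stop at 102.8, about 8 mm below washer contact, so the collar is fully home. A 6 N side load remains, so I'll ease it to keep the collar straight before handing in.

```bash
python3 - <<'E'
from h import *
q=down(4.511592653589793)
for X in (549.1,548.9,548.7,548.5):
    bot.line_to(np.array([X,38.7,101.6]),velocity=10,ori=q);bot.pause(.15)
    s=bot.read_state();f=s['contact_force'];print(X,round(s['t'],2),np.round(s['tcp_pos'],2),np.round(f,2),np.round(s['moment'],2),np.round(s['width'],2))
    if f[0]>-2: break
im=bot.camera("wrist")
o=im[:,:,::-1].copy();T=Tool(bot.read_state())
for z,col in [(-31,(0,255,0)),(5,(255,255,0))]:
    pts=[proj("wrist",(T@np.array([24*np.cos(a),24*np.sin(a),z,1]))[:3],T) for a in np.linspace(0,2*np.pi,90)]
    cv2.polylines(o,[np.int32(np.round(pts))],True,col,1)
cv2.imwrite("pics/fin.png",cv2.resize(o[210:400,180:370],None,fx=3,fy=3))
im=bot.camera("top"); cv2.imwrite("pics/fint.png",im[:,:,::-1])
E
```

```text
549.1 26.18 [549.45  38.71 102.83] [-4.62  0.48 14.13] [ 0.11  1.86 -0.  ] 47.49
548.9 26.58 [549.41  38.71 102.81] [-4.740e+00 -1.000e-02  1.324e+01] [-0.01  1.7  -0.01] 47.55
548.7 26.98 [549.4   38.72 102.82] [-4.35 -0.   12.77] [-0.05  1.35  0.01] 47.74
548.5 27.38 [549.4   38.71 102.83] [-1.92 -0.41 11.64] [-0.17  1.05  0.01] 47.64
```

View pics/fin.png

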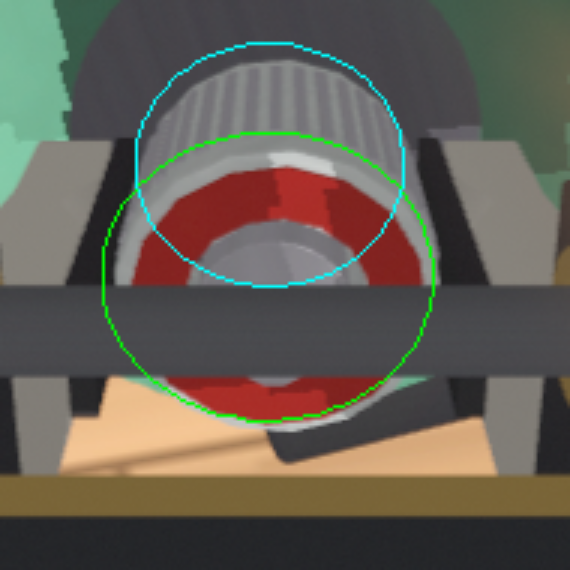

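View pics/fint.png

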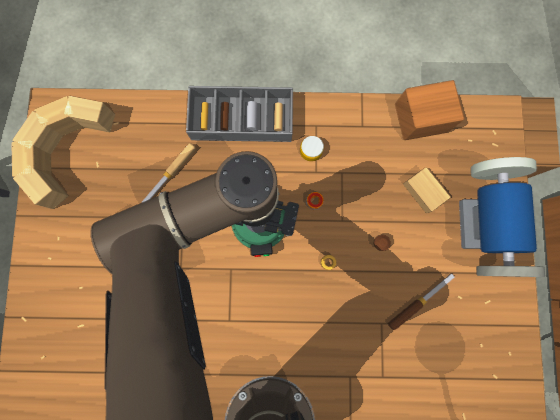

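The collar sits at the same pixels relative to the fingers as at the first grasp, and nothing else has moved. The overlay itself shifted about 3 px, which is odd because it's fixed in the tool frame. I'll check the calibration.

```bash
python3 - <<'E'
from h import *
c=bot.get_calibration("wrist");print({k:np.round(v,3).tolist() for k,v in c.items()})
s=bot.read_state();print(s['t'],s['tcp_pos'],s['contact_force'],s['width'],R.from_quat(s['eef_rot']).as_matrix().round(4).tolist(),s['eef_rot'])
E
python3 -c "
import cv2
a=cv2.imread('pics/g1.png');b=cv2.imread('pics/hw.png')
import numpy as np
cv2.imwrite('pics/cmp.png',np.hstack([cv2.resize(x[220:370,180:370],None,fx=2,fy=2) for x in(a,b)]))"
```

```text
{'fx': 338.59, 'fy': 338.59, 'cx': 272.086, 'cy': 212.372, 'T_tool_cam': [[0.0, 0.951, 0.309, 83.496], [1.0, 0.0, -0.001, 1.242], [-0.001, 0.309, -0.951, -158.716], [0.0, 0.0, 0.0, 1.0]]}
27.4833 [549.37555192  38.73365615 102.83377301] [-2.2057873  -0.74713968 12.34355252] 47.622511307094264 [[0.98, -0.1989, 0.002], [-0.1989, -0.98, 0.0001], [0.0019, -0.0005, -1.0]] [ 9.94991121e-01 -9.99584555e-02  9.79536711e-04 -1.28639095e-04]
```

View pics/cmp.png

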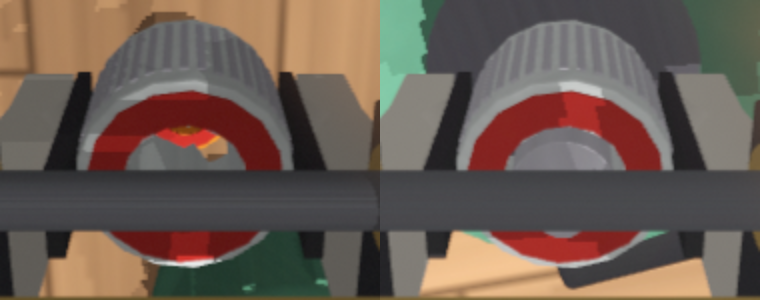

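The fingers and collar line up the same in both pictures, so the collar hasn't slipped or tilted in the grip. The tool is vertical to 0.002 rad and the push is steady at about 12 N. Handing in.

```bash
python3 -c "
from plant import bot
print(bot.close_job())"
```

```text
the job is handed in; nothing more can be done
None
```

The light-metal collar with the red ring is on the sander's spindle, its keyways are over the pins, and it is pushed fully home with the fingers still holding it. I handed the job in at about 27.5 s of the 45 s allowed.

- **Fit:** the collar met the pins at TCP z 125.7 and dropped in after about 1.3 rad of turn. I lowered it in the grip with almost no force down to the washer at about 110.7. The spring then took it to a hard stop at 102.8, about 8 mm of travel.
- **Final hold:** the push was about 12 N (9 N is needed), with about 2 N of side load. The tool was vertical to about 0.002 rad and the finger opening was steady at 47.6 mm.
- **Straightness:** the wrist pictures show the collar sitting the same in the fingers at the end as at the first grasp, so it neither slipped nor tilted.
- **Other objects:** the last top view shows the things that are visible where they were. The arm hid the mallet there; I saw its head unmoved in the side view just before.

**One check disagreed:** my final overlay of the expected collar outline was about 3 px off from the first one. The reported camera offset had changed by about 0.3 mm, which explains only part of it, so I relied on comparing the pictures directly.

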